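# Clamp the toy car blank in the jig

### The job

Set the wooden toy-car blank (the one with a low bonnet, a cabin and a low tail) flat on the plywood jig, snug in the corner against both dark fences with its bonnet pointing at the jig's black knob, and let go of it. Then turn the knob clockwise until it clicks past its detent, so that the steel keeper arm stays locked over the bonnet. Do not shift the car out of its corner again, and leave everything else on the bench where it is.

Things in the scene. Friction and masses are not known exactly. Their poses are not given: they have to be found in the camera images.
- car: Light-wood toy car blank, 120 mm long (its y), 50 mm wide (x), 0.13 kg; origin: centre of underside, z up, nose to -y. Bonnet 28 mm high from y=-60 to -20, cabin 52 mm high from y=-20 to +35, tail 28 mm high to y=+60. Sides flat and upright: grip the cabin across the 50 mm from above at y=+8. Lies flat on the bench right of the robot; swaps places with the bus and pick-up.
- car_bonnet (a point): Centre of the top of the car's bonnet: 40 mm from the car's origin towards its nose (-y), 28 mm above its underside.
- jig: Plywood plate fixed to the bench, 190 mm (its x) by 260 mm (y), 18 mm thick; place and heading vary. Origin: centre of underside, z up. Two dark wood fences, 12 mm high, on the plate: far one, face at x=+70 (y -100 to +110); left one, face at y=+100 (x -60 to +70). Steel post of knob and keeper at x=+45, y=-85 with a small spring strut to its foot at y=-121.
- car_place (a point): On the plate's top: where the car's origin belongs when it is snug against both fences (jig x=+45, y=+40, z=+18 mm); axes parallel to the jig's. There the car's axes are parallel to these, nose to -y, towards the knob.
- knob_grip (a point): On the knob's axis at grip height, 84 mm above the bench. Black upright bar, 70 mm long, 16 thick, 30 tall (68 to 98 mm above the bench); grip it across the 16 mm from above. Frame turns with the knob: x along the bar, y across, z up. The keeper arm is fixed under the bar: steel, 22 wide, 8 thick, underside 50 mm above the bench (4 over the bonnet), reaching 95 mm along -x.
- keeper_tip (a point): Underside of the keeper arm near its free end, 85 mm from the knob's axis.
- keeper (a joint): Turn of knob and keeper arm, rad: 0 = open (arm to the jig's near side, about -x), growing clockwise from above to the stop at 1.4 (arm along the jig's +y, over the bonnet). Starts at 0. A sprung detent resists from the start (up to about 0.2 N m with friction) until about 0.85; beyond, it snaps on to the stop and is held there. Let go earlier, it springs back to 0.
- bus: Light-wood bus blank, 120 (y) x 50 (x) x 62 mm high, origin under its centre; leave alone.
- pickup: Light-wood pick-up blank, 120 (y) x 50 (x) mm, cab 56 mm high at its -y end, bed 24 mm high; origin under its centre; leave alone.
- sander: Cork sanding block 60 x 110 x 22 mm, near the robot; leave alone.
- glue: White glue bottle, 60 mm diameter, 160 mm high, left of the jig; leave alone.
- jar: Open glass jar, 80 mm diameter, 100 mm high, left rear; leave alone.
- hammer: Hammer lying at the left; leave alone.
- brush: Bench brush lying beyond the blanks; leave alone.
- square: Wood and steel try square lying at the far right; leave alone.
- offcut: Wooden offcut 90 x 45 x 20 mm lying beyond the jig; leave alone.
Mind the look-alikes: they are no part of the job. What is shaped like the car but blue or yellow is not meant.

How it is judged:
By the outcome, as a careful person would: the job done as asked, in the order asked, and still so for the second after the job is handed in, with the robot touching nothing.
It also fails if it takes over 48 s, if anything falls off the work surface, if the arm or the gripper's body presses on something with over 40 N, if the wrist force passes 120 N, or if a joint passes its speed limit or range.

### The arm

A 6-joint arm with a two-finger parallel gripper is mounted at the origin on the work surface. World frame = base frame: x ahead of the robot, y to its left, z up, the work surface at z = 0. Lengths are in m, angles in degrees, forces in N, time in s.
With the tool pointing down it reaches from about 0.35 to 0.875 m from the base axis. Payload 4.2 kg.
Tool frame: the origin (TCP) lies on the centre line of the jaws, within the pads' length; the fingertips stand r.tip_extent ahead of it and the grasp point (between the pads) lies 11 mm behind it (r.tip_extent is the distance from the TCP to the fingertips, in m); z points along the fingers, y is the line along which they close (so a half turn about z gives the same grasp; the last joint's range is limited). The gripper opens to 87 mm and grips with 3 to 60 N. Pads are 19 mm wide; open, the fingers measure 117 mm over their backs; the gripper's body (75 mm by 190 mm) begins 51 mm behind the grasp point.
Start: joints at [-48.724, 22.042, 0.453, 0, -68.411, -14.817], TCP at [0.278, -0.56, 0.231] pointing down, gripper open.
Joint ranges: [-179.83, 179.83], [-69.29, 118.12], [-61.27, 80.66], [-181.25, 117.63], [-171.15, -9.14], [-177.46, 177.46]. Speed limits (degrees/s): [159.86, 159.86, 180, 180, 180, 180].

### API

Orientations are given as a 3x3 rotation matrix whose columns are the frame's x, y, z axes.
In Python, from station import r gives the robot as it stands.
- The arm moves only by the shell command python3 -m jog 'ROWS'. ROWS is text: rows parted by semicolons, each of 5 numbers parted by spaces: the opening, from 0 (shut) to 1 (fully open), then the shift along the world's x, y, z in mm, then the turn about the world's z in degrees. In form: hand dx dy dz roll; .... A call has 1 to 5 rows; each row shifts and turns the commanded pose from where the row before left it; what a row does not reach is not made up. A row lasts 1/8 s, in which the tool goes at most 62.5 mm and 10.7 degrees, less where a joint would pass 70% of its speed; a pose out of reach is approached as far as the arm can. A call is refused whole if a number of a shift passes 62.5 or a number of a turn 10.7, either way. A call with a gripper value outside its range is refused whole. The fingers move at their own pace and stop on an object; the grip force is fixed at half the most. Time passes only in rows, so rows that do not move let the fingers close. It gives the time, the measured TCP pose, the force, the opening and the grip force at its end, in the units of the state.
- r.sense(): the state, without advancing time (a new reading comes with each control period).
- r.capture(name): name is "scene" or "top" or "wrist"; returns a dict with "pixels" (384x512x3 uint8, red, green, blue), "fovy" (degrees; the focal length in pixels is half the picture's height over the tangent of half this angle, whatever the lens; pixels are square), "cx", "cy" (the principal point, pixels), "origin" and "orientation" of the camera in the world; the wrist camera has in their place "T_tool_cam" (4x4, takes a point from camera to tool coordinates, whose origin is the TCP and whose axes are the flange's). Camera axes: x right, y down, z forward; pixel columns grow to the right and rows downward; lengths in m; the calibration is good to about 2 mm. A picture is of the moment at which its call begins: read the wrist's pose just before it. There is no depth.
- r.finish_job(): hands the job in; it is judged then, once.
The state is a dict: "time_s": time; "joints": joint angles; "joint_velocities": joint speeds; "effort": joint torques, N m; "tcp_pos": TCP position; "ee_rot": TCP orientation; "wrist_force": force on the tool from outside, world axes, zero at the start; "moment": the same for the moment, N m; "gripper_width": opening from 0.0 (shut) to 1.0 (fully open); "gripper_force": force on a finger pad.
Only numpy, scipy, OpenCV 4.12 (cv2) and the standard library are available. Lean on these libraries where they do the work, as an engineer would, in place of code of your own. Each camera call takes 0.05 s, during which the arm holds its last target. There are 200 camera calls.

## Working session

There is one attempt and no reset: what is moved stays moved. The work goes in short steps, Python scripts to look and compute and a shell command to move; the robot and the scene stay as the last step left them, time stands still between calls to the robot, and variables do not carry over. Pictures are saved under pics/ and viewed, at most 10 in all, crops included, and the job is handed in when it is done.

```bash
mkdir -p pics; ls; python3 - <<'E'
from station import r
import cv2,numpy as np,pickle
s=r.sense();print(s,r.tip_extent)
for n in("scene","top","wrist"):
    c=r.capture(n);pickle.dump(c,open(f"{n}0.pkl","wb"))
    print(n,{k:v for k,v in c.items() if k!="pixels"})
    cv2.imwrite(f"pics/{n}0.png",c["pixels"][:,:,::-1])
cv2.imwrite("pics/top0b.png",cv2.resize(cv2.imread("pics/top0.png"),(800,600),interpolation=cv2.INTER_CUBIC))
E
```

```text
pics
{'time_s': 0.0, 'joints': array([-4.87261843e+01,  2.20898720e+01,  3.78111421e-01, -2.86370922e-02,
       -6.84119711e+01, -1.48171969e+01]), 'joint_velocities': array([-0.01178583,  0.08164357, -0.00193154,  0.01329038,  0.05590379,
        0.03291945]), 'effort': array([-6.32430310e-04, -3.90660059e+01,  1.87405998e+01,  4.21989486e+00,
        1.10384321e-02, -1.94299637e-04]), 'tcp_pos': array([ 0.27819926, -0.55899592,  0.22945849]), 'ee_rot': array([[-8.95354024e-01, -4.45353810e-01, -1.07522740e-03],
       [-4.45355096e-01,  8.95351951e-01,  1.92956794e-03],
       [ 1.03366518e-04,  2.20650442e-03, -9.99997560e-01]]), 'wrist_force': array([-0.65833824, -0.03059561, -0.01818718]), 'moment': array([ 0.00734924, -0.00316295, -0.04045656]), 'gripper_force': 0.0, 'gripper_width': 1.0000844642509477} 0.008
scene {'fovy': 50.76572751861327, 'cx': 252.92508056393623, 'cy': 188.3373634300262, 'origin': array([1.08516871, 0.86058644, 0.78876533]), 'orientation': array([[-0.83825785,  0.29171971, -0.4606771 ],
       [ 0.54523634,  0.45836875, -0.70186567],
       [ 0.00641194, -0.8395223 , -0.54328739]])}
top {'fovy': 43.043116841987214, 'cx': 258.3427571524366, 'cy': 195.12152113784595, 'origin': array([ 0.37481353, -0.04943309,  1.76660648]), 'orientation': array([[-0.00709921, -0.99724298,  0.07386499],
       [-0.99993979,  0.00769769,  0.0078208 ],
       [-0.00836783, -0.07380502, -0.99723758]])}
wrist {'fovy': 59.96331244725208, 'cx': 250.73701268407896, 'cy': 197.5493524271528, 'T_tool_cam': array([[ 7.38598250e-04, -9.56081078e-01, -2.93101392e-01,
         8.11502835e-02],
       [ 9.99999649e-01,  5.90205077e-04,  5.94722816e-04,
        -1.50392954e-04],
       [-3.95613301e-04, -2.93101728e-01,  9.56081179e-01,
        -1.54227602e-01],
       [ 0.00000000e+00,  0.00000000e+00,  0.00000000e+00,
         1.00000000e+00]])}
```

View pics/top0b.png

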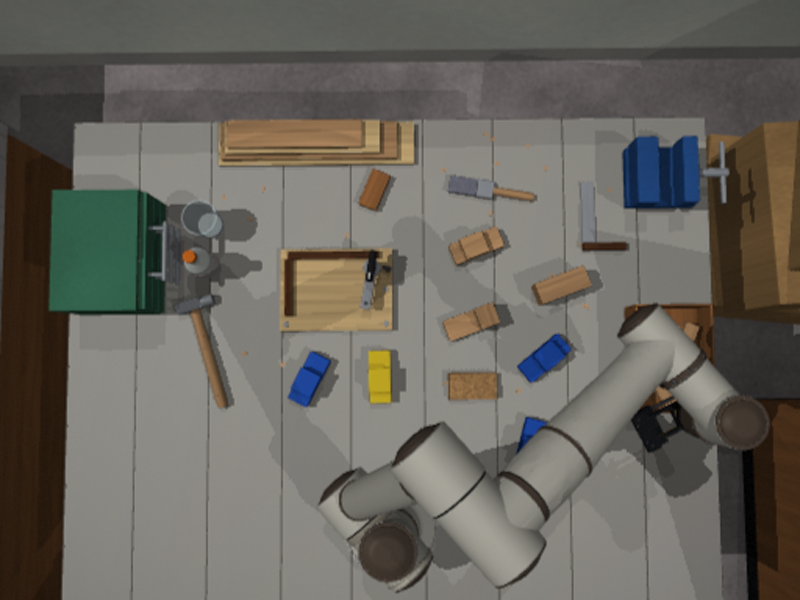

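View pics/scene0.png

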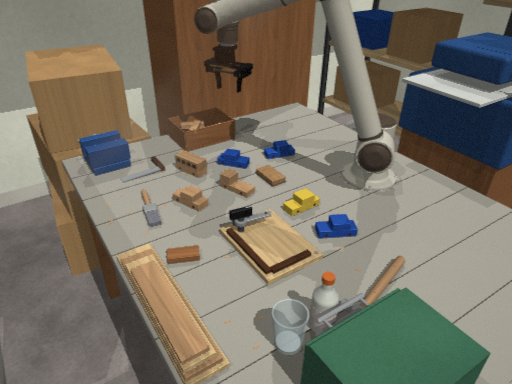

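The top view (800×600) shows three bare-wood blanks at (476,246), (471,322) and (562,285). The jig is at (337,290), with its knob at (371,267) on the right (-y) and the fences on the far and left sides. The blue and yellow cars are decoys. I'll check the candidates in one enlarged crop.

```bash
cat > h.py <<'E'
import numpy as np,cv2,pickle
from station import r
def cam(n):
    s=r.sense();c=r.capture(n)
    if n=="wrist":
        T=np.eye(4);T[:3,:3]=s["ee_rot"];T[:3,3]=s["tcp_pos"];T=T@c["T_tool_cam"]
        c["origin"],c["orientation"]=T[:3,3],T[:3,:3]
    return c
def ray(c,p,z):
    f=192/np.tan(np.radians(c["fovy"]/2));p=np.atleast_2d(p).astype(float)
    d=np.c_[(p[:,0]-c["cx"])/f,(p[:,1]-c["cy"])/f,np.ones(len(p))]@c["orientation"].T
    o=c["origin"];return o+d*((z-o[2])/d[:,2])[:,None]
def proj(c,P):
    f=192/np.tan(np.radians(c["fovy"]/2));q=(np.atleast_2d(P)-c["origin"])@c["orientation"]
    return q[:,:2]/q[:,2:]*f+[c["cx"],c["cy"]]
E
python3 - <<'E'
from h import *
c=pickle.load(open("top0.pkl","rb"));s=pickle.load(open("scene0.pkl","rb"))
a=cv2.resize(c["pixels"][130:230,275:390],None,fx=3.4,fy=3.4,interpolation=2)
b=cv2.resize(s["pixels"][140:220,160:275],None,fx=3.4,fy=3.4,interpolation=2)
b=cv2.copyMakeBorder(b,0,a.shape[0]-b.shape[0],0,0,0)
cv2.imwrite("pics/crop1.png",np.hstack([a,b])[:,:,::-1])
for n,p,z in(("cand1",(476,246),.04),("cand2",(471,322),.04),("bus",(562,285),.06),("jig",(337,290),.018),("knob",(371,267),.098)):
    print(n,ray(c,np.array(p)/1.5625,z).round(3))
print(c["pixels"][158,304],c["pixels"][195,215],c["pixels"][190,275])
E
```

```text
cand1 [[ 0.636 -0.202  0.04 ]]
cand2 [[ 0.463 -0.189  0.04 ]]
bus [[ 0.543 -0.393  0.06 ]]
jig [[0.54  0.118 0.018]]
knob [[0.583 0.035 0.098]]
[153 119  83] [157 134  94] [143 140 135]
```

View pics/crop1.png

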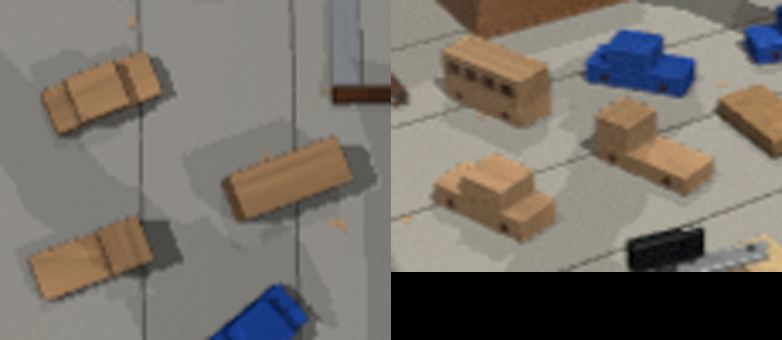

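Candidates: (476,246) has low ends either side of a tall middle, so it is the car. (471,322) has one tall end, so it is the pick-up. (562,285) is full height with windows, so it is the bus. The car sits near (0.636, -0.202). I'll fly the wrist camera over it, turning to grip yaw on the way, to see which end is the bonnet.

```bash
python3 -m jog '1 42 44 0 10.5;1 42 44 0 10.5;1 42 44 0 10.5;1 42 44 0 10.5;1 42 44 0 10.5'; python3 -m jog '1 42 44 0 10.5;1 42 44 0 10.5;1 42 44 0 10.5;1 0 0 0 0'
python3 - <<'E'
from h import *
print(r.sense()["joints"].round(1),r.sense()["ee_rot"].round(3))
c=cam("wrist");pickle.dump(c,open("w1.pkl","wb"));cv2.imwrite("pics/w1.png",c["pixels"][:,:,::-1])
E
```

```text
time_s: 0.78
tcp_pos: [0.4895, -0.3378, 0.2304]
ee_rot: [[-0.186, -0.983, -0.0], [-0.983, 0.186, 0.0], [-0.0, 0.0, -1.0]]
wrist_force: [-0.1, -1.3, -0.9]
gripper_width: 1.002
gripper_force: 0.0
time_s: 1.27
tcp_pos: [0.6168, -0.2041, 0.2292]
ee_rot: [[0.355, -0.935, -0.001], [-0.935, -0.355, 0.001], [-0.001, 0.001, -1.0]]
wrist_force: [-0.8, -1.1, 0.6]
gripper_width: 0.995
gripper_force: 0.0
[ -4.1  24.5   4.2  -0.  -69.7  24.9] [[ 0.355 -0.935 -0.001]
 [-0.935 -0.355  0.001]
 [-0.001  0.001 -1.   ]]
```

View pics/w1.png

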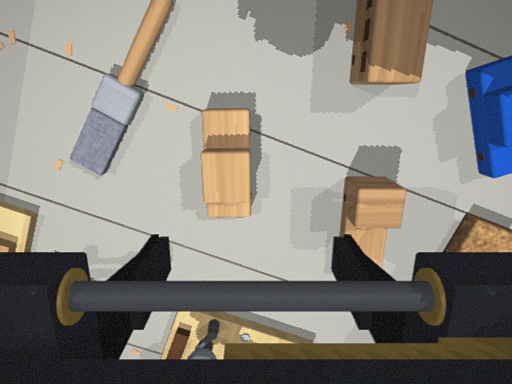

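The wrist view shows the car at (226,162): upper low deck in rows 108–135, cabin face 135–150, cabin top 150–205, lower low end at row 217. I'll convert those to lengths to tell bonnet from tail.

```bash
python3 - <<'E'
from h import *
c=pickle.load(open("w1.pkl","rb"))
px=[(226,109),(227,135),(227,151),(227,204),(229,217)]
P=[ray(c,p,z)[0] for p,z in zip(px,(.028,.028,.052,.052,.028))]
u=np.array([.355,-.935,0])
for p in P: print(p.round(4),round(float((p-P[0])@u)*1000,1))
# cabin top corners for heading and mask
hsv=cv2.cvtColor(c["pixels"],cv2.COLOR_RGB2HSV)
m=cv2.inRange(hsv,(8,70,60),(25,255,255))
n,l,st,ce=cv2.connectedComponentsWithStats(m)
k=l[170,226];print(st[k],ce[k])
m=(l==k).astype(np.uint8)
for v in range(106,222,6):
    xs=np.where(m[v,180:280])[0]+180
    print(v,xs.min() if len(xs) else 0,xs.max() if len(xs) else 0,end=' | ')
E
```

```text
[ 0.664  -0.2581  0.028 ] 0.0
[ 0.6541 -0.2335  0.028 ] -26.6
[ 0.6482 -0.2217  0.052 ] -39.6
[ 0.6295 -0.1692  0.052 ] -95.4
[ 0.621  -0.1473  0.028 ] -118.8
[ 201  108   50  109 5110] [226.35362035 162.05479452]
106 0 0 | 112 202 249 | 118 202 249 | 124 203 249 | 130 203 250 | 136 203 249 | 142 204 249 | 148 204 249 | 154 201 249 | 160 201 249 | 166 202 249 | 172 202 250 | 178 202 250 | 184 203 250 | 190 203 250 | 196 203 250 | 202 205 250 | 208 207 250 | 214 208 250 | 220 0 0 |
```

Distances from the upper end: cabin edge at 39.6 mm, far cabin edge at 95.4, total 118.8. That fits bonnet 40, cabin 55, tail 25, so the bonnet is at the upper (-y) end and the dark band is a shadow. Next I'll get the exact car pose and a first jig estimate from the top view.

```bash
python3 - <<'E'
from h import *
c=pickle.load(open("w1.pkl","rb"))
A=ray(c,[(201,154),(203,196),(249.5,154),(250.5,196)],.052)
for i in(0,2):
    d=A[i]-A[i+1];print("nose dir deg",np.degrees(np.arctan2(d[1],d[0])).round(2))
m=A.mean(0);print("cabin mid",m, "width",np.linalg.norm(A[0]-A[2]))
d=(A[0]-A[1]+A[2]-A[3]);d/=np.linalg.norm(d)
nose,tail=ray(c,[(226,108),(229,217.5)],.028);print("len",(nose-tail)@d)
n=np.array([-d[1],d[0],0]);mid=(nose+tail)/2
o=mid+n*((m-mid)@n);print("origin",o,"grip",o-d*.008,"toolyaw now",np.degrees(np.arctan2(*r.sense()["ee_rot"][[1,0],1])), r.sense()["tcp_pos"])
t=pickle.load(open("top0.pkl","rb"))
hsv=cv2.cvtColor(t["pixels"],cv2.COLOR_RGB2HSV);M=cv2.inRange(hsv,(8,60,60),(28,255,255));M[:,:170]=0;M[:,262:]=0;M[:150]=0;M[222:]=0
M=cv2.morphologyEx(M,cv2.MORPH_CLOSE,np.ones((9,9)))
k=max(cv2.findContours(M,0,2)[0],key=cv2.contourArea)
b=cv2.boxPoints(cv2.minAreaRect(k));print(b,ray(t,b,.018))
E
```

```text
nose dir deg -68.97
nose dir deg -67.87
cabin mid [ 0.64076311 -0.1978155   0.052     ] width 0.048560861539016544
len 0.12043401823202392
origin [ 0.64274699 -0.20283208  0.028     ] grip [ 0.63980497 -0.19539269  0.028     ] toolyaw now -159.3877801911723 [ 0.61533201 -0.20559862  0.22940437]
[[179. 150.]
 [250. 150.]
 [250. 211.]
 [179. 211.]] [[ 0.67084755  0.25122882  0.018     ]
 [ 0.66865471 -0.0066272   0.018     ]
 [ 0.447354   -0.00533599  0.018     ]
 [ 0.44925603  0.25013317  0.018     ]]
```

Car origin is (0.643, -0.203), heading -68.4°, and length and width check at 120 and 49 mm. I'll grip at (0.640, -0.195) with yaw 201.6°, TCP 27 mm up so the tips clear the 12 mm fence later.

```bash
python3 -m jog '1 25 10 -40 1;1 0 0 -50 0;1 0 0 -45 0;1 0 0 -35 0;1 0 0 -25 0'; python3 -m jog '1 0 0 -7 0;1 0 0 0 0'
```

```text
time_s: 1.95
tcp_pos: [0.6376, -0.1987, 0.0336]
ee_rot: [[0.363, -0.932, -0.003], [-0.932, -0.363, 0.0], [-0.001, 0.003, -1.0]]
wrist_force: [0.2, -0.2, 0.8]
gripper_width: 1.002
gripper_force: 0.0
time_s: 2.2
tcp_pos: [0.6393, -0.1983, 0.0289]
ee_rot: [[0.365, -0.931, -0.0], [-0.931, -0.365, -0.0], [0.0, 0.0, -1.0]]
wrist_force: [0.8, -0.8, 0.4]
gripper_width: 0.998
gripper_force: 0.0
```

```bash
python3 -m jog '1 0 3 -2 -0.2;0 0 0 0 0;0 0 0 0 0;0 0 0 0 0;0 0 0 0 0'; python3 -m jog '0 0 0 0 0;0 0 0 30 0;0 0 0 50 0;0 0 0 40 0;0 0 0 0 0'
```

```text
time_s: 2.82
tcp_pos: [0.6396, -0.1945, 0.0267]
ee_rot: [[0.363, -0.932, 0.0], [-0.932, -0.363, -0.0], [0.0, -0.0, -1.0]]
wrist_force: [-0.7, 0.3, 0.5]
gripper_width: 0.629
gripper_force: 0.0
time_s: 3.45
tcp_pos: [0.6416, -0.1949, 0.1506]
ee_rot: [[0.363, -0.932, 0.008], [-0.932, -0.363, -0.001], [0.004, -0.007, -1.0]]
wrist_force: [-0.1, -0.1, -2.2]
gripper_width: 0.574
gripper_force: 30.0
```

Car is held (50 mm opening, 30 N). I'll carry it high over to the jig, turning to yaw 180, and look at the jig from there.

```bash
python3 -m jog '0 -13 45 25 -3;0 -13 51 25 -3;0 -13 51 25 -3;0 -13 51 25 -3;0 -13 51 25 -3'; python3 -m jog '0 -13 51 15 -3;0 -13 51 10 -3;0 0 0 0 0;0 0 0 0 0'
python3 - <<'E'
from h import *
print(r.sense()["joints"].round(1))
c=cam("wrist");pickle.dump(c,open("w2.pkl","wb"));cv2.imwrite("pics/w2.png",cv2.resize(c["pixels"][:,:,::-1],(800,600),interpolation=2))
E
```

```text
time_s: 4.08
tcp_pos: [0.573, 0.056, 0.2703]
ee_rot: [[0.107, -0.994, -0.003], [-0.994, -0.107, -0.0], [-0.0, 0.003, -1.0]]
wrist_force: [0.2, 0.3, -1.4]
gripper_width: 0.57
gripper_force: 30.0
time_s: 4.58
tcp_pos: [0.5478, 0.1564, 0.2949]
ee_rot: [[0.005, -1.0, -0.003], [-1.0, -0.005, -0.001], [0.001, 0.003, -1.0]]
wrist_force: [0.1, -1.3, -2.0]
gripper_width: 0.575
gripper_force: 30.0
[ 32.2  14.5  -1.2  -0.  -74.5 -31.9]
```

View pics/w2.png

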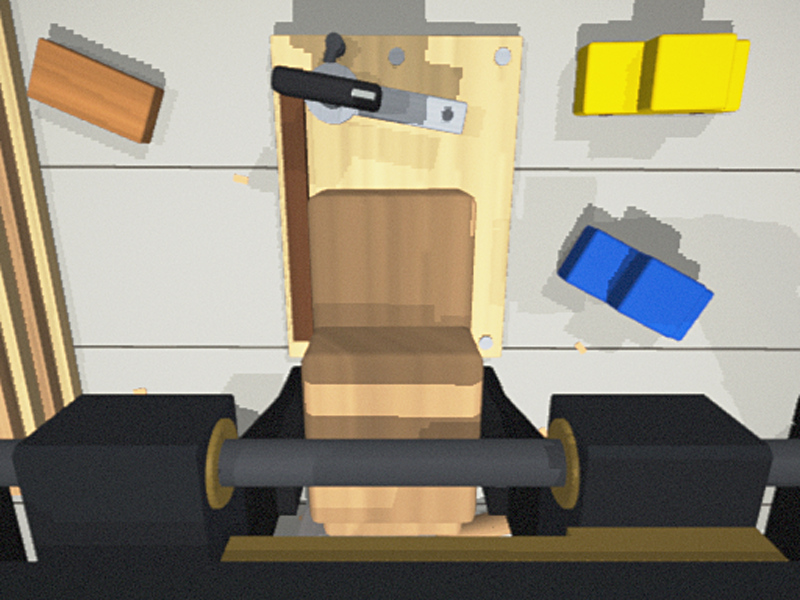

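The view shows the plate corners at about (274,37), (523,37), (503,357), (291,356). The far fence is the dark strip at u≈300, the knob bar centre is near (327,88), and the keeper points right to (465,117). The held car's bonnet is at (392,255), pointing at the knob. I'll fit the edges now.

```bash
cat > jig.py <<'E'
from h import *
c=pickle.load(open("w2.pkl","rb"));k=.64
g=cv2.GaussianBlur(cv2.cvtColor(c["pixels"],cv2.COLOR_RGB2LAB)[:,:,2].astype(np.float32),(3,3),0)  # b: yellowness
def edge(pts,axis,name,z,sign,ch=g):
    # pts: (lo,hi) samples; find strongest gradient near guess line
    (a0,b0),(a1,b1),out=pts[0],pts[1],[]
    for t in np.linspace(0,1,25):
        u,v=np.array([a0,b0])*(1-t)+np.array([a1,b1])*t
        s=np.arange(-6,6.01,.25)
        X=(u+s if axis==0 else np.full(len(s),u)).astype(np.float32);Y=(v+s if axis else np.full(len(s),v)).astype(np.float32)
        p=cv2.remap(ch,X[None],Y[None],cv2.INTER_LINEAR)[0];d=np.gradient(p)*sign;i=d.argmax()
        out.append((X[i],Y[i]))
    P=ray(c,out,z)
    vx,vy,x,y=cv2.fitLine(P[:,:2].astype(np.float32),cv2.DIST_HUBER,0,.0005,.001).ravel()
    res=np.abs((P[:,:2]-[x,y])@[-vy,vx])
    ang=np.degrees(np.arctan2(vy,vx));print(name,"ang",round(ang,2),"pt",round(float(x),4),round(float(y),4),"medres mm",(np.median(res)*1000).round(2));return np.array([x,y]),np.array([vx,vy])
q=lambda *p:[np.array(x)*k for x in p]
top=edge(q((380,37),(490,37)),1,"end y=-130",.018,1)
rt=edge(q((521,60),(505,330)),0,"near x=-95",.018,-1)
lf=edge(q((275,120),(289,330)),0,"far x=+95",.018,1)
fi=edge(q((306,120),(309,180)),0,"fence face top x=70",.030,1)
E
python3 - <<'E'
from jig import *
def X(a,b):
    s=np.linalg.solve(np.c_[a[1],-b[1]],b[0]-a[0]);return a[0]+s[0]*a[1]
A,B=X(top,rt),X(top,lf);print(A,B,np.linalg.norm(A-B))
b=ray(c,q((291,356),(503,357)),.018);print(b)
print("bar ends top",ray(c,q((275,77),(381,98)),.098)); print("bar mid",ray(c,q((327,85)),.098))
print("tip",ray(c,q((465,117)),.058))
print("nose",ray(c,q((308,192),(474,192)),.297),r.sense()["tcp_pos"])
E
```

```text
end y=-130 ang 0.37 pt 0.5172 -0.0066 medres mm 0.0
near x=-95 ang -89.88 pt 0.4495 0.1327 medres mm 0.29
far x=+95 ang -89.76 pt 0.6387 0.1373 medres mm 0.3
fence face top x=70 ang -89.38 pt 0.6127 0.0762 medres mm 0.37
[ 0.449768   -0.00705124] [ 0.63934183 -0.00582508] 0.18957779
[[0.63579496 0.25186455 0.018     ]
 [0.4466045  0.25198748 0.018     ]]
bar ends top [[0.62005145 0.03271307 0.098     ]
 [0.55421304 0.04444785 0.098     ]]
bar mid [[0.58790301 0.0371066  0.098     ]]
tip [[0.49545596 0.0530586  0.058     ]]
nose [[0.57185823 0.08718599 0.297     ]
 [0.52430364 0.08692154 0.297     ]] [0.5480321  0.15577171 0.29505336]
```

The jig fit gives centre (0.544, 0.1235), heading about +0.25°, size 190 × 259 mm. The predicted knob axis (0.589, 0.0385) agrees with the measured bar middle. In hand, the car's nose is 69 mm ahead of the TCP, as expected. The final TCP is about (0.589, 0.1715, 0.045); I'll go in about 5 mm short on both fences.

```bash
python3 -m jog '0 18 5 -50 0;0 18 5 -55 0;0 0 0 -55 0;0 0 0 -40 0;0 0 0 -28 0'; python3 -m jog '0 0 0 -10 0;0 0 0 0 0'
```

```text
time_s: 5.25
tcp_pos: [0.5836, 0.164, 0.0653]
ee_rot: [[0.002, -1.0, -0.004], [-1.0, -0.002, -0.002], [0.002, 0.004, -1.0]]
wrist_force: [0.9, -0.1, -1.1]
gripper_width: 0.571
gripper_force: 30.0
time_s: 5.5
tcp_pos: [0.5846, 0.1655, 0.0581]
ee_rot: [[0.003, -1.0, -0.001], [-1.0, -0.003, -0.001], [0.001, 0.001, -1.0]]
wrist_force: [-0.5, -0.3, -2.0]
gripper_width: 0.572
gripper_force: 30.0
```

```bash
python3 -m jog '0 0 0 -8 0;0 0 0 -3 0;0 0 0 0 0'; python3 -m jog '0 0 0 -1 0;0 0 0 -1 0;0 0 0 0 0'
```

```text
time_s: 5.88
tcp_pos: [0.5845, 0.1666, 0.0478]
ee_rot: [[0.005, -1.0, 0.0], [-1.0, -0.005, 0.0], [-0.0, -0.0, -1.0]]
wrist_force: [0.5, 0.6, -2.5]
gripper_width: 0.572
gripper_force: 30.0
time_s: 6.25
tcp_pos: [0.5845, 0.1665, 0.0455]
ee_rot: [[0.005, -1.0, -0.0], [-1.0, -0.005, -0.0], [0.0, 0.0, -1.0]]
wrist_force: [0.1, 0.0, -2.0]
gripper_width: 0.573
gripper_force: 30.0
```

```bash
python3 -m jog '0 0 2 0 0;0 0 2 0 0;0 0 0 0 0;0 0 0 0 0';python3 -m jog '0 0 1 0 0;0 0 0 0 0';python3 -m jog '0 0 1 0 0;0 0 0 0 0'
```

```text
time_s: 6.75
tcp_pos: [0.5845, 0.1705, 0.0455]
ee_rot: [[0.005, -1.0, -0.0], [-1.0, -0.005, -0.0], [0.0, 0.0, -1.0]]
wrist_force: [-0.2, 0.0, -1.7]
gripper_width: 0.571
gripper_force: 30.0
time_s: 7.0
tcp_pos: [0.5844, 0.1714, 0.0455]
ee_rot: [[0.005, -1.0, -0.0], [-1.0, -0.005, -0.0], [0.0, 0.0, -1.0]]
wrist_force: [-0.2, -0.1, -1.5]
gripper_width: 0.569
gripper_force: 30.0
time_s: 7.25
tcp_pos: [0.5844, 0.1716, 0.0456]
ee_rot: [[0.004, -1.0, -0.001], [-1.0, -0.004, -0.001], [0.001, 0.001, -1.0]]
wrist_force: [0.6, -4.1, -1.4]
gripper_width: 0.576
gripper_force: 30.0
```

```bash
python3 -m jog '0 2 0 0 0;0 1 0 0 0;0 0 0 0 0'; python3 -m jog '0 1 0 0 0;0 0 0 0 0'
```

```text
time_s: 7.62
tcp_pos: [0.5861, 0.1716, 0.0448]
ee_rot: [[0.004, -1.0, -0.004], [-1.0, -0.004, -0.002], [0.002, 0.004, -1.0]]
wrist_force: [-2.8, -5.1, -0.5]
gripper_width: 0.573
gripper_force: 30.0
time_s: 7.88
tcp_pos: [0.5867, 0.1715, 0.0448]
ee_rot: [[0.004, -1.0, -0.004], [-1.0, -0.004, -0.002], [0.002, 0.004, -1.0]]
wrist_force: [-2.4, -3.4, 0.4]
gripper_width: 0.57
gripper_force: 30.0
```

```bash
python3 -m jog '0 1 0 0 0;0 0 0 0 0'; python3 -m jog '0 1 0 0 0;0 0 0 0 0'; python3 -m jog '0 1 0 0 0;0 0 0 0 0'
```

```text
time_s: 8.12
tcp_pos: [0.5876, 0.1715, 0.0448]
ee_rot: [[0.004, -1.0, -0.005], [-1.0, -0.004, -0.002], [0.002, 0.005, -1.0]]
wrist_force: [-2.7, -4.5, 1.3]
gripper_width: 0.57
gripper_force: 30.0
time_s: 8.38
tcp_pos: [0.5886, 0.1715, 0.0448]
ee_rot: [[0.005, -1.0, -0.005], [-1.0, -0.005, -0.002], [0.002, 0.005, -1.0]]
wrist_force: [-3.0, -4.2, -0.6]
gripper_width: 0.569
gripper_force: 30.0
time_s: 8.62
tcp_pos: [0.5891, 0.1715, 0.0448]
ee_rot: [[0.004, -1.0, -0.006], [-1.0, -0.004, -0.002], [0.002, 0.006, -1.0]]
wrist_force: [-4.0, -4.2, 1.8]
gripper_width: 0.57
gripper_force: 30.0
```

```bash
python3 -m jog '0 1.5 0 0 0;0 0 0 0 0'; python3 -m jog '0.8 0 0 0 0;0.8 0 0 0 0;0.8 0 0 0 0;0.8 0 0 0 0'; python3 -m jog '0.8 -2 -2 0 0;0.8 0 0 50 0;0.8 0 0 50 0;0.8 0 0 55 0;0.8 0 0 0 0'
python3 - <<'E'
from h import *
c=cam("wrist");pickle.dump(c,open("w3.pkl","wb"));cv2.imwrite("pics/w3.png",cv2.resize(c["pixels"][:,:,::-1],(800,600),interpolation=2))
E
```

```text
time_s: 8.88
tcp_pos: [0.5893, 0.1715, 0.0448]
ee_rot: [[0.003, -1.0, -0.008], [-1.0, -0.003, -0.003], [0.003, 0.008, -1.0]]
wrist_force: [-9.1, -2.4, 3.8]
gripper_width: 0.571
gripper_force: 30.0
time_s: 9.38
tcp_pos: [0.5938, 0.1731, 0.0459]
ee_rot: [[0.005, -1.0, 0.002], [-1.0, -0.005, 0.001], [-0.001, -0.002, -1.0]]
wrist_force: [-0.1, -0.4, 1.0]
gripper_width: 0.787
gripper_force: 0.0
time_s: 10.0
tcp_pos: [0.5937, 0.1715, 0.2066]
ee_rot: [[0.005, -1.0, 0.011], [-1.0, -0.005, 0.005], [-0.005, -0.011, -1.0]]
wrist_force: [-0.3, -0.3, -0.1]
gripper_width: 0.801
gripper_force: 0.0
```

View pics/w3.png

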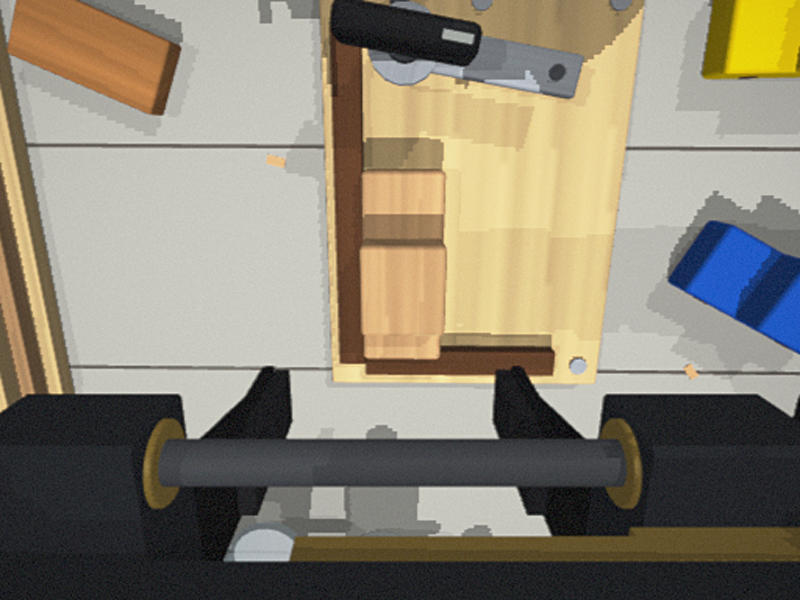

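The view shows the car flat in the corner, cabin side along the far fence (u≈361) and tail against the left fence (v≈355), bonnet toward the knob. Contact forces confirmed both fences. Next I'll go to the knob axis (0.589, 0.0387) at yaw 260.

```bash
python3 - <<'E'
from h import *
c=pickle.load(open("w3.pkl","rb"))
print("bonnet front corners",ray(c,np.array([(363,170),(444,171)])*.64,.046).round(4),"cabin top",ray(c,np.array([(361,247),(446,247),(361,333),(442,333)])*.64,.070).round(4))
E
python3 -m jog '1 0 -15 0 10;1 0 -17 0 10;1 0 -17 0 10;1 0 -17 0 10;1 0 -17 0 10'; python3 -m jog '1 0 -17 0 10;1 0 -17 0 10;1 0 -16 0 10;1 0 0 0 0'
```

```text
bonnet front corners [[0.6123 0.1031 0.046 ]
 [0.565  0.1034 0.046 ]] cabin top [[0.6124 0.1441 0.07  ]
 [0.5644 0.1437 0.07  ]
 [0.613  0.1958 0.07  ]
 [0.5649 0.1953 0.07  ]]
time_s: 10.68
tcp_pos: [0.59, 0.0866, 0.1985]
ee_rot: [[0.772, -0.635, -0.003], [-0.635, -0.772, -0.001], [-0.002, 0.003, -1.0]]
wrist_force: [-0.4, -0.3, -0.0]
gripper_width: 0.997
gripper_force: 0.0
time_s: 11.18
tcp_pos: [0.59, 0.0365, 0.1988]
ee_rot: [[0.985, -0.173, -0.003], [-0.173, -0.985, -0.001], [-0.003, 0.001, -1.0]]
wrist_force: [0.5, 0.3, 0.1]
gripper_width: 0.998
gripper_force: 0.0
```

```bash
python3 -m jog '1 -0.5 2 -45 0;1 0 0 -40 0;1 0 0 -25 0;1 0 0 -12 0;1 0 0 0 0'; python3 -m jog '0 0 0 -2 0;0 0 0 0 0;0 0 0 0 0;0 0 0 0 0;0 0 0 0 0'; python3 -m jog '0 0 0 0 0;0 0 0 0 0;0 0 0 0 0'
```

```text
time_s: 11.8
tcp_pos: [0.5901, 0.0397, 0.0777]
ee_rot: [[0.985, -0.17, -0.002], [-0.17, -0.985, -0.001], [-0.002, 0.001, -1.0]]
wrist_force: [0.2, -0.3, 0.1]
gripper_width: 0.997
gripper_force: 0.0
time_s: 12.42
tcp_pos: [0.5905, 0.0395, 0.0767]
ee_rot: [[0.986, -0.169, 0.0], [-0.169, -0.986, 0.0], [0.0, -0.0, -1.0]]
wrist_force: [0.1, -0.2, -0.2]
gripper_width: 0.518
gripper_force: 0.0
time_s: 12.8
tcp_pos: [0.5901, 0.0382, 0.0765]
ee_rot: [[0.986, -0.169, -0.002], [-0.169, -0.986, -0.002], [-0.001, 0.003, -1.0]]
wrist_force: [-0.2, -4.5, 0.5]
gripper_width: 0.188
gripper_force: 30.0
```

Knob is gripped (16 mm). Relieve the side load and turn clockwise.

```bash
python3 -m jog '0 -0.7 -1.2 0 0;0 0 0 0 -8;0 0 0 0 -8;0 0 0 0 -8;0 0 0 0 0'; python3 -m jog '0 0 0 0 -8;0 0 0 0 -8;0 0 0 0 -8;0 0 0 0 -8;0 0 0 0 0'
```

```text
time_s: 13.42
tcp_pos: [0.59, 0.0379, 0.0765]
ee_rot: [[0.833, -0.554, 0.0], [-0.554, -0.833, -0.0], [0.001, 0.0, -1.0]]
wrist_force: [1.6, -3.6, -1.4]
gripper_width: 0.187
gripper_force: 30.0
time_s: 14.05
tcp_pos: [0.5897, 0.0378, 0.0765]
ee_rot: [[0.414, -0.91, -0.0], [-0.91, -0.414, -0.0], [0.0, 0.0, -1.0]]
wrist_force: [1.1, -4.9, -0.3]
gripper_width: 0.191
gripper_force: 30.0
```

```bash
python3 -m jog '0 0 -0.7 0 -8;0 0 0 0 -8;0 0 0 0 -6;0 0 0 0 0;0 0 0 0 0'; python3 -c "
from h import *;s=r.sense();print(s['moment'],s['wrist_force'],np.degrees(np.arctan2(*s['ee_rot'][[1,0],1])))"
```

```text
time_s: 14.68
tcp_pos: [0.5896, 0.0377, 0.0765]
ee_rot: [[0.042, -0.999, -0.0], [-0.999, -0.042, 0.0], [-0.0, 0.0, -1.0]]
wrist_force: [-1.4, -2.2, -0.2]
gripper_width: 0.188
gripper_force: 30.1
[-0.57224351  0.09684018 -0.1277761 ] [-1.40996867 -2.20627619 -0.242991  ] -177.58069074894672
```

```bash
python3 -m jog '0 0 0 0 -2;0.8 0 0 0 0;0.8 0 0 0 0;0.8 0 0 0 0;0.8 0 0 0 0'; python3 -m jog '0.8 0 0 10 0;0.8 0 0 40 0;0.8 0 0 50 0;0.8 0 0 50 0;0.8 0 0 0 0'; python3 -m jog '0.8 -20 -40 0 0;0.8 -40 -40 0 0;0.8 -40 -40 20 0;0.8 -40 -30 20 0;0.8 0 0 0 0'
python3 - <<'E'
from h import *
for n in("top","scene","wrist"):
    c=cam(n);pickle.dump(c,open(n+"9.pkl","wb"))
t=pickle.load(open("top9.pkl","rb"))["pixels"][110:270,110:390]; s=pickle.load(open("scene9.pkl","rb"))["pixels"][120:290,120:380]
a=cv2.resize(t,(700,290),interpolation=2);b=cv2.resize(s,(460,300),interpolation=2)
b=cv2.copyMakeBorder(b,0,0,0,240,0);cv2.imwrite("pics/fin.png",np.vstack([a,b])[:,:,::-1])
E
```

```text
time_s: 15.3
tcp_pos: [0.5899, 0.0378, 0.0766]
ee_rot: [[0.005, -1.0, 0.0], [-1.0, -0.005, 0.0], [-0.0, -0.0, -1.0]]
wrist_force: [0.4, 0.8, 0.2]
gripper_width: 0.552
gripper_force: 0.0
time_s: 15.92
tcp_pos: [0.5924, 0.0381, 0.2327]
ee_rot: [[0.005, -1.0, 0.012], [-1.0, -0.005, 0.003], [-0.002, -0.012, -1.0]]
wrist_force: [-0.3, 0.2, -1.4]
gripper_width: 0.8
gripper_force: 0.0
time_s: 16.55
tcp_pos: [0.4479, -0.1139, 0.2685]
ee_rot: [[0.002, -1.0, 0.004], [-1.0, -0.002, 0.0], [-0.0, -0.004, -1.0]]
wrist_force: [1.5, 0.1, -0.6]
gripper_width: 0.798
gripper_force: 0.0
```

View pics/fin.png

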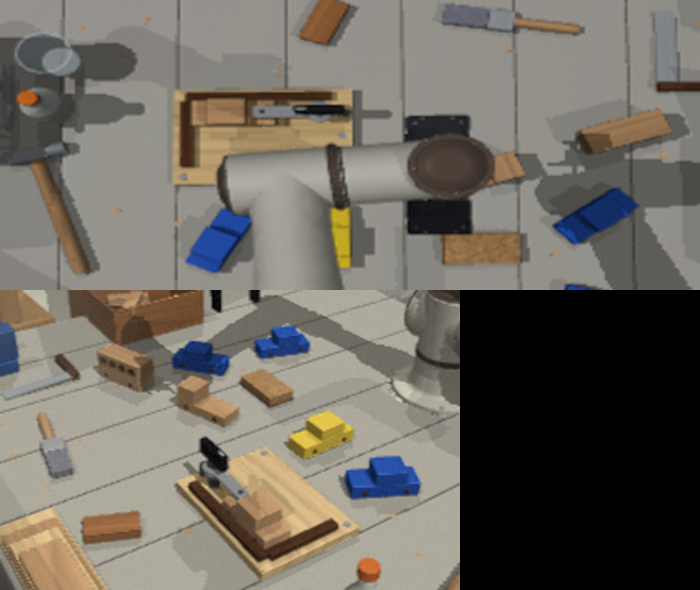

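The keeper lies along jig +y over the bonnet at crop (290,110) and has stayed there after release. The car is still in its corner, and the other objects are where they were. Handing in.

```bash
python3 -c "
from station import r;print(r.finish_job())"
```

```text
the job is handed in; nothing more can be done
None
```

The car is snug in the jig corner with its bonnet toward the knob, the keeper is turned past its detent and stayed over the bonnet after release, and the job was handed in at about 17 s of the 48 s allowed.

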